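Tuck a guard plate under the hinged lap and hold it down

TASK

Fit the aluminium guard plate on the wooden door sample, ready for its screws: take it by its upright rib and slide its front edge under the hinged steel lap until it meets the stop, square to the board and centred between the two dark lines, without prising the lap up. Then press the plate firmly flat on the board and finish while still gripping the rib and pressing: do not let go. Leave the other things on the desk alone.

Things in the scene. Friction and masses are not known exactly. Their poses are not given: they have to be found in the camera images.
- board: Door sample: pale wooden board fixed to the desk, 225 x 170 mm, flat top face 16 mm above the desk. Origin on the desk, 16 mm below the top face; +x points along the board to the hinge of its steel lap, y across. It reaches from x = -125 to +100 mm, y = -85 to +85 mm. Dark lines at y = -48 and +48 mm show where the plate's sides belong. Highest parts: the two hinge blocks at the far end, 33 mm.
- board_home (a point): Point on the board's top face where the middle of the plate's front edge belongs: at the stop, midway between the lines (board x = 55 mm, y = 0, height 16 mm above the desk). Axes as the board's. The stop is a fixed bar 7 mm high, hidden under the lap; its near face is here.
- lap_edge (a point): Middle of the free edge of the steel lap's flat part (110 mm wide), at its underside, 8 mm above the board's top face with the lap down (board x = 20 mm; the hinge is at x = 86 mm). From here a lip flares up towards the board's -x; its tip is at x = 9 mm, its underside there 15 mm above the top face.
- lap (a joint): Hinge angle of the steel lap: 0 = lying down at rest (held by its weight, about 120 g, and a weak spring), grows as its free edge is lifted; it is prised up at 0.15 rad (free edge about 10 mm up).
- rib (a point): Grip point of the loose aluminium guard plate (about 160 g, starts flat on the desk): middle of its upright rib, 30 mm above the underside. Plate 110 (x) x 90 (y) x 4.5 mm; the rib runs along y, 10 mm thick, 90 mm long, top 45 mm above the underside. Axes: x to the front edge (the one to tuck), 100 mm ahead of the rib; z up. The plate's rear edge is 10 mm behind.
- front_edge (a point): Middle of the plate's front edge, at its underside; axes as the rib's. With the front edge at the stop, the rib's centre is about 54 mm short of the tip of the lap's lip. Press the seated plate on the board with about 10 to 15 N.
- padlock_40: Brass padlock lying flat, 50 x 57 x 13 mm, loose; leave it alone. Origin at the centre of its underside.
- oil_bottle_2: Small white oil bottle with a red spout, 41 mm across, 112 mm tall, loose, standing on the desk; leave it alone. Origin at the centre of its underside.
- cylinder_60: Brass lock cylinder, 66 x 43 x 17 mm, loose; leave it alone. Origin at the centre of its underside.
- fob_3: Black car key fob, 128 x 55 x 16 mm, loose; leave it alone. Origin at the centre of its underside.
- plate: The guard plate itself; origin at the middle of its underside, 45 mm ahead of the rib's centre line; axes as the rib's.
- bed: The board's top face layer, fixed to the board, same origin and axes as the board: what the plate is pressed on.

How it is judged (in metres and radians):
On the way:
1. the plate's front edge is under the lap, at least 8 mm past its free edge (x of front_edge in the frame of board above 0.028 m and z of front_edge in the frame of board between 0.012 and 0.024 m and y of front_edge in the frame of board between -0.03 and 0.03 m), for 0.1 s.
At the end, for the whole second after the job is handed in: Front edge under the lap within 7 mm of the stop, within 10 mm of centre, 0.1 rad of square; plate flat on the board (edge within 3 mm, tilt under 0.04 rad), pressed on it with over 5 N, still held by the gripper, at rest; lap down (under 0.05 rad) (x of front_edge in the frame of board between 0.048 and 0.06 m and y of front_edge in the frame of board between -0.01 and 0.01 m and z of front_edge in the frame of board between 0.012 and 0.019 m and angle between plate's own z axis and vertical below 0.04 rad and angle between the x axis of plate and the x axis of board, either way round below 0.1 rad and contact force between plate and bed above 5 N and contact force between the fingers and plate above 2 N and value of joint lap below 0.05 rad and linear speed of plate below 0.02 m/s); the arm keeps its last pose, push and grip.
It fails at once if the lap is prised up (its free edge rises about 10 mm) (value of joint lap above 0.15 rad).
It fails at once if the brass padlock is moved more than 30 mm (distance of padlock_40 from where it was at the start of the episode above 0.03 m).
It fails at once if the oil bottle is moved more than 30 mm (distance of oil_bottle_2 from where it was at the start of the episode above 0.03 m).
It fails at once if the brass lock cylinder is moved more than 30 mm (distance of cylinder_60 from where it was at the start of the episode above 0.03 m).
It fails at once if the black key fob is moved more than 30 mm (distance of fob_3 from where it was at the start of the episode above 0.03 m).
It also fails if it takes over 40 s, if anything falls off the work surface, if the arm or the gripper's body presses on something with over 40 N, if the wrist force passes 120 N, or if a joint passes its speed limit or range.

ROBOT

A 6-joint arm with a two-finger parallel gripper is mounted at the origin on a cart in front of the work surface, level with it; the furniture and walls round the work are solid. World frame = base frame: x ahead of the robot, y to its left, z up, the work surface at z = 0. Lengths are in mm, angles in rad, forces in N, time in s.
With the tool pointing down it reaches from about 350 to 975 mm from the base axis. Payload 7.1 kg.
Tool frame: the origin (TCP) lies at the very end of the fingers, on their centre line; the grasp point (between the pads) lies ctrl.hold_point_z behind it (ctrl.hold_point_z is the distance from the TCP to the grasp point, in mm); z points along the fingers, y is the line along which they close (so a half turn about z gives the same grasp; the last joint's range is limited). The gripper opens to 88 mm and grips with 3 to 60 N. Pads are 20 mm wide; open, the fingers measure 115 mm over their backs; the gripper's body (75 mm by 178 mm) begins 61 mm behind the grasp point.
Start: joints at [-1.297, 0.423, 1.63, -0, 1.089, -0.019], TCP at [180.414, -598.377, 222.675] pointing down, gripper open.
Joint ranges: [-3, 3], [-0.9, 2.11], [0.09, 2.58], [-1.31, 4.45], [0.11, 2.69], [-2.54, 2.54]. Speed limits (rad/s): [2.39, 2.39, 3.01, 3.14, 3.14, 3.14].

INTERFACE

Orientations are given as a rotation vector (axis times angle).
In Python, from workcell import ctrl gives the robot as it stands. The module is installed in compiled form; this text tells all that it offers.
- The arm moves only by the shell command python3 -m creep 'ROWS'. ROWS is JSON, a list of rows, each an object with "translation": the shift along the tool's x, y, z in mm, a list of three; "angular": the turn, a rotation vector about the tool's x, y, z in rad, a list of three; "jaw": the opening, from 0 (shut) to 1 (fully open). A call has exactly 8 rows; each row is the pose to reach, as a shift and turn from the pose commanded when the call began, along the tool's axes at that moment; what a row does not reach only later rows make up. A row lasts 1/8 s, in which the tool goes at most 62.5 mm and 10.7 degrees, less where a joint would pass 70% of its speed; a pose out of reach is approached as far as the arm can. A call with a gripper value outside its range is refused whole. The fingers move at their own pace and stop on an object; the grip force is fixed at half the most. Time passes only in rows, so rows that repeat a pose let the fingers close, or fill a call up. It gives the time, the measured TCP pose, the force, the opening and the grip force at its end, in the units of the state.
- ctrl.get_obs(): the state, without advancing time (a new reading comes with each control period).
- ctrl.get_image(name): name is "side" or "top"; returns the picture (400x640x3 uint8, red, green, blue); there is no depth.
- ctrl.camera_info(name): a dict with "camera_matrix" (3x3 intrinsics, pixels), "world_from_camera" (4x4, takes a point from camera to world coordinates). Camera axes: x right, y up, looking along -z (the intrinsics and any distortion apply to the point x, -y, -z); pixel columns grow to the right and rows downward; lengths in mm; the calibration is good to about 2 mm. A picture is of the moment at which its call begins. camera_info takes no time and is no camera call.
- ctrl.close_job(): hands the job in; it is judged then, once.
Trained networks look in the newest picture that a camera, given by its name, has taken for a name from the list of things; names that differ only in an ending like _2 or _b are one class to them, and where a whole thing is asked for, a point or a joint stands for the part that bears it (a point fixed in the world has none). Each returns a list of dicts, best first, with "score" (0 to 1); they miss things now and then, are a little off and sometimes report something else, mostly with a low value. They report only what shows in the picture. A call takes as long as a camera call.
- ctrl.look_for(camera, label): "rect" ([left, top, right, bottom] in pixels, round what is visible of it).
The state is a dict: "t": time; "qpos": joint angles; "qvel": joint speeds; "joint_torque": joint torques, N m; "ee_pos": TCP position; "orientation": TCP orientation; "ft_force": force on the tool from outside, world axes, zero at the start; "moment": the same for the moment, N m; "width": finger opening in mm; "grasp_force": force on a finger pad.
Only numpy, scipy, OpenCV 4.12 (cv2) and the standard library are available. Lean on these libraries where they do the work, as an engineer would, in place of code of your own. Each camera call takes 0.05 s, during which the arm holds its last target. There are 200 camera calls.

## Working session

There is one attempt and no reset: what is moved stays moved. The work goes in short steps, Python scripts to look and compute and a shell command to move; the robot and the scene stay as the last step left them, time stands still between calls to the robot, and variables do not carry over. Pictures are saved under pics/ and viewed, at most 14 in all, crops included, and the job is handed in when it is done.

```bash
mkdir -p pics
python3 - <<'E'
from workcell import ctrl
import cv2
for n in("top","side"):
    cv2.imwrite(f"pics/{n}0.png",ctrl.get_image(n)[:,:,::-1])
    c=ctrl.camera_info(n);print(n,c)
    for l in("board","plate","lap"):print(l,[(d['score'],d['rect']) for d in ctrl.look_for(n,l)][:2])
o=ctrl.get_obs();print(o,ctrl.hold_point_z)
E
```

```text
top {'camera_matrix': array([[456.40726902,   0.        , 319.40232439],
       [  0.        , 456.40726902, 196.52537686],
       [  0.        ,   0.        ,   1.        ]]), 'world_from_camera': array([[ 1.11611945e-02,  9.94759748e-01, -1.01629088e-01,
         3.93737841e+02],
       [-9.99833284e-01,  9.63341383e-03, -1.55113213e-02,
        -1.00146533e+01],
       [-1.44510030e-02,  1.01785270e-01,  9.94701426e-01,
         1.22321600e+03],
       [ 0.00000000e+00,  0.00000000e+00,  0.00000000e+00,
         1.00000000e+00]])}
board [(0.67, [341.3, 141.3, 415.3, 229.7]), (0.36, [154.9, 205.1, 195.9, 233.6])]
plate [(0.57, [245.3, 165.5, 293.8, 213.9]), (0.4, [157.4, 207.2, 194.2, 233.6])]
lap [(0.58, [355.0, 143.2, 398.1, 179.2])]
side {'camera_matrix': array([[396.47483647,   0.        , 319.1533306 ],
       [  0.        , 396.47483647, 194.10213974],
       [  0.        ,   0.        ,   1.        ]]), 'world_from_camera': array([[-9.44722762e-01,  2.15000400e-01, -2.47535313e-01,
         1.73085291e+02],
       [-3.27156198e-01, -5.68351361e-01,  7.54947384e-01,
         
[... 315 characters left out ...]
1.7])]
{'t': 0.4, 'qpos': array([-1.29698473e+00,  4.23212932e-01,  1.63001397e+00,  2.94246954e-05,
        1.08861469e+00, -1.90403724e-02]), 'qvel': array([ 0.00140562, -0.00191556, -0.0014736 ,  0.00085565, -0.00023456,
        0.00033026]), 'joint_torque': array([ 1.69499042e-03, -5.44018471e+01, -2.73662299e+01,  6.44562277e-02,
        1.88288750e-02, -3.32488673e-05]), 'ee_pos': array([ 180.40875973, -598.29202969,  222.55963927]), 'orientation': array([-3.10772959e+00, -4.58311034e-01,  9.06072215e-06]), 'ft_force': array([-0.3335155, -0.0366016, -0.1824832]), 'moment': array([-0.00913045, -0.01825309, -0.00614918]), 'grasp_force': 0.0, 'width': 87.46699084574745} 18.700000000000003
```

View pics/top0.png

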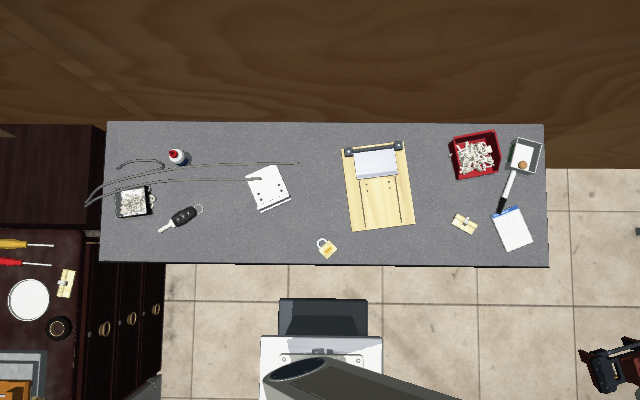

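View pics/side0.png

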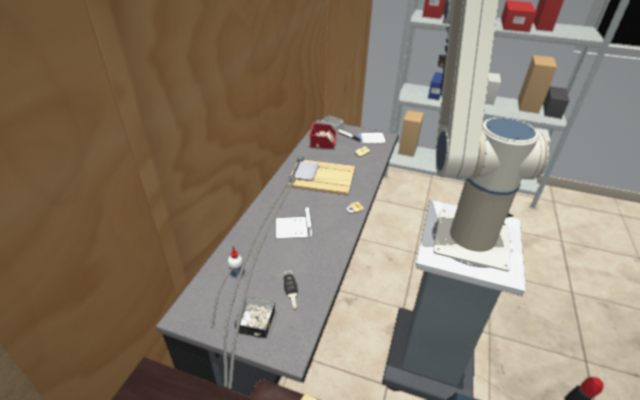

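The top view shows the plate at about (269,189) with its rib on the lower side, and the board at about (378,186) with the lap at its top end. The padlock is at (326,247). I'll zoom in on the plate and the board.

Run:
```python
import cv2,numpy as np
a=cv2.imread("pics/top0.png")
c=lambda x,y,w,h,k:cv2.resize(a[y:y+h,x:x+w],None,fx=k,fy=k,interpolation=cv2.INTER_CUBIC)
cv2.imwrite("pics/zoom.png",np.hstack([c(238,155,64,96,6),c(334,135,64+24,96,6)[:, :400]]))
```

```text
(no output)
```

View pics/zoom.png

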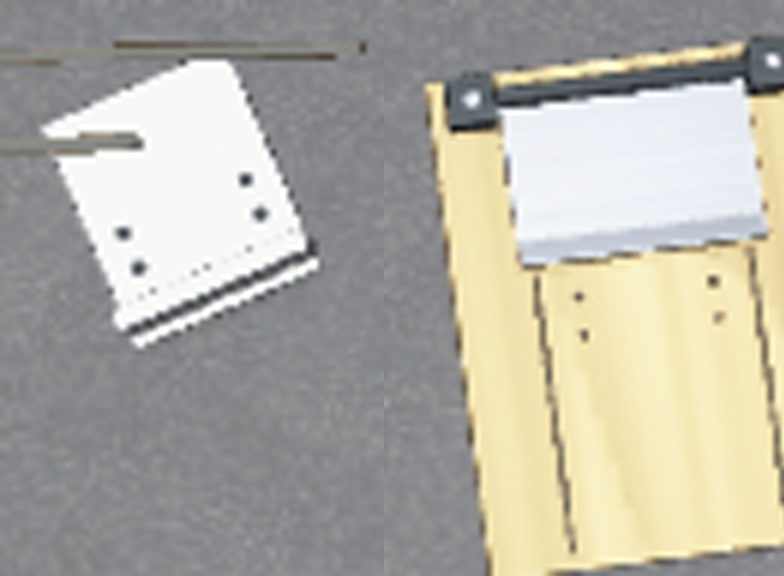

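Zoom: the plate's front corners are at about (45,130) and (232,62), and its rear corners at (138,347) and (318,263). The dark band is the rear face of the rib. The lap's lip tip runs from (525,265) to (768,237). Thin dark rods hang over the plate, so I need their height.

```bash
cat > h.py <<'E'
import numpy as np,cv2
from workcell import ctrl
from scipy.optimize import least_squares
from scipy.spatial.transform import Rotation as R
def cam(n):
    c=ctrl.camera_info(n);return np.array(c["camera_matrix"]),np.array(c["world_from_camera"])
def proj(n,P):
    K,T=cam(n);p=(np.atleast_2d(P)-T[:3,3])@T[:3,:3];p=p*[1,-1,-1];q=p@K.T;return q[:,:2]/q[:,2:]
def ray(n,uv):
    K,T=cam(n);d=np.linalg.solve(K,[*uv,1])*[1,-1,-1];return T[:3,3],T[:3,:3]@d
def atz(n,uv,z):
    o,d=ray(n,uv);return o+d*(z-o[2])/d[2]
def fit(n,pts,uv,x0):
    pts=np.array(pts,float);uv=np.array(uv)
    def w(s):
        c,sn=np.cos(s[2]),np.sin(s[2]);return np.c_[s[0]+c*pts[:,0]-sn*pts[:,1],s[1]+sn*pts[:,0]+c*pts[:,1],pts[:,2]]
    r=least_squares(lambda s:(proj(n,w(s))-uv).ravel(),x0,x_scale=[1,1,.01]);return r.x,r.fun.reshape(-1,2).round(1)
E
python3 - <<'E'
from h import *
a=cv2.imread("pics/top0.png")
z=lambda x,y:(238+x/6-.5+.5/6,155+y/6-.5)
w=lambda x,y:(334+(x-384)/6-.4,135+y/6-.4)
s,r=fit("top",[(55,45,4.5),(55,-45,4.5),(-55,45,2),(-55,-45,2)],[z(45,130),z(232,62),z(138,347),z(318,263)],[500,100,.3]);print("plate",s,r)
print("rib",s[:2]-45*np.array([np.cos(s[2]),np.sin(s[2])]))
hsv=cv2.cvtColor(a,cv2.COLOR_BGR2HSV)
m=((hsv[...,0]>15)&(hsv[...,0]<35)&(hsv[...,1]>50)&(hsv[...,2]>140)).astype(np.uint8);m[:, :335]=0;m[:,420:]=0;m[:138]=0;m[238:]=0
p=np.argwhere(m)[:,::-1].astype(np.float32);b=cv2.boxPoints(cv2.minAreaRect(p));print(b)
b=sorted(b.tolist(),key=lambda q:q[1]);t=sorted(b[:2]);l=sorted(b[2:])
s,r=fit("top",[(100,85,16),(100,-85,16),(-125,85,16),(-125,-85,16),(9,55,31),(9,-55,31)],t+l+[w(525,265),w(768,237)],[560,-150,.1]);print("board",s,r)
s,r=fit("top",[(-125,85,16),(-125,-85,16),(9,55,31),(9,-55,31)],l+[w(525,265),w(768,237)],[560,-150,.1]);print("board2",s,r)
for n in("padlock_40","fob_3","oil_bottle_2","cylinder_60"):
    d=ctrl.look_for("top",n)[0];q=d['rect'];print(n,d['score'],atz("top",((q[0]+q[2])/2,(q[1]+q[3])/2),5).round())
# rods: epipolar of tips in side
for u in((262,178),(298,163)):
    o,d=ray("top",u)
    for Z in(0,100,200,400):print(u,Z,atz("top",u,Z).round(),proj("side",atz("top",u,Z)).round())
b=cv2.imread("pics/side0.png");cv2.imwrite("pics/sz.png",cv2.resize(b[140:340,200:360],None,fx=3.,fy=3.,interpolation=cv2.INTER_CUBIC))
E
```

```text
plate [5.40599474e+02 1.47606628e+02 4.15499960e-01] [[-0.2 -0.4]
 [-0.6 -2.1]
 [-0.   0.8]
 [ 0.8  1.6]]
rib [499.42831542 129.44249485]
[[340.40872 148.38002]
 [403.96048 139.98637]
 [414.96255 223.28798]
 [351.4108  231.68163]]
board [ 5.60846376e+02 -1.44295380e+02  1.32470872e-01] [[ 0.2 -0.4]
 [-0.5  0.3]
 [-0.  -0.4]
 [ 0.5  0.2]
 [-0.6  0.4]
 [ 0.4 -0.1]]
board2 [ 5.60948359e+02 -1.44206259e+02  1.31481350e-01] [[-0.1 -0.4]
 [ 0.4  0.2]
 [-0.6  0.3]
 [ 0.3 -0.1]]
padlock_40 0.6 [381.  -6.   5.]
fob_3 0.71 [453. 391.   5.]
oil_bottle_2 0.64 [627. 391.   5.]
cylinder_60 0.7 [ 448. -380.    5.]
(262, 178) 0 [568. 165.   0.] [[284. 229.]]
(262, 178) 100 [553. 151. 100.] [[289. 203.]]
(262, 178) 200 [539. 137. 200.] [[295. 174.]]
(262, 178) 400 [511. 108. 400.] [[308. 108.]]
(298, 163) 0 [610.  68.   0.] [[284. 208.]]
(298, 163) 100 [592.  62. 100.] [[289. 184.]]
(298, 163) 200 [574.  55. 200.] [[294. 158.]]
(298, 163) 400 [539.  43. 400.] [[306.  97.]]
```

View pics/sz.png

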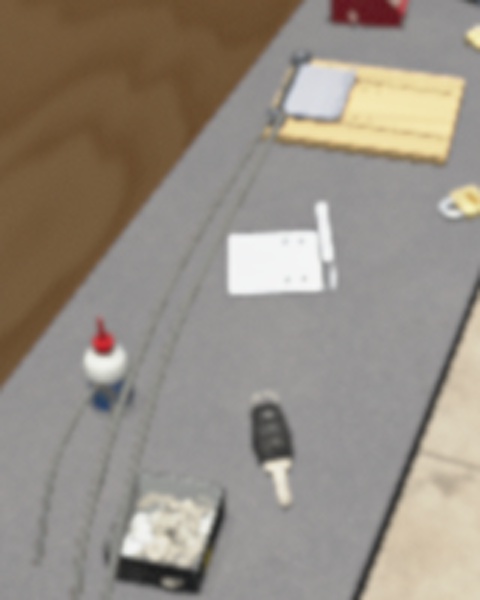

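The side view shows two thin rods arching over the desk to about (268,135), passing above the plate. I'll triangulate their height by matching both views.

Run:
```python
from h import *
g=lambda L:np.array(L)/3+[200,140]
C={'A':g([(268,132),(215,200),(170,280),(140,345),(115,425),(95,500),(78,590)]),'B':g([(268,138),(235,195),(205,245),(165,320),(145,390),(130,460),(110,580)])}
T={'R1':[(262,178),(245,180),(200,183),(160,186),(120,190)],'R2':[(298,163),(240,163),(190,165),(150,170)]}
for t,L in T.items():
  for u in L:
    for c,P in C.items():
      best=min(((np.hypot(*(proj("side",atz("top",u,Z))[0]-(P[i]*(1-f)+P[i+1]*f))),Z) for Z in range(-50,700,10) for i in range(len(P)-1) for f in np.linspace(0,1,11)))
      print(t,u,c,round(best[0],1),best[1],atz("top",u,best[1]).round())
cv2.imwrite("pics/tz.png",cv2.resize(cv2.imread("pics/top0.png")[140:220,80:305],None,fx=3.5,fy=3.5,interpolation=cv2.INTER_CUBIC))
```

```text
Traceback (most recent call last):
  File "h.py", line 12, in atz
    o,d=ray(n,uv);return o+d*(z-o[2])/d[2]
        ~~~^^^^^^
  File "h.py", line 10, in ray
    K,T=cam(n);d=np.linalg.solve(K,[*uv,1])*[1,-1,-1];return T[:3,3],T[:3,:3]@d
        ~~~^^^
  File "h.py", line 6, in cam
    c=ctrl.camera_info(n);return np.array(c["camera_matrix"]),np.array(c["world_from_camera"])
ValueError: time passes only in moves, steps and waits
```

```bash
sed -i 's/^import numpy as np,cv2/import numpy as np,cv2,functools/; s/^def cam(n)/@functools.cache\ndef cam(n)/' h.py
python3 - <<'E'
from h import *
g=lambda L:np.array(L)/3+[200,140]
C={'A':g([(268,132),(215,200),(170,280),(140,345),(115,425),(95,500),(78,590)]),'B':g([(268,138),(235,195),(205,245),(165,320),(145,390),(130,460),(110,580)])}
T={'R1':[(262,178),(245,180),(200,183),(160,186),(120,190)],'R2':[(298,163),(240,163),(190,165),(150,170)]}
for t,L in T.items():
  for u in L:
    for c,P in C.items():
      best=min(((np.hypot(*(proj("side",atz("top",u,Z))[0]-(P[i]*(1-f)+P[i+1]*f))),Z) for Z in range(-50,700,10) for i in range(len(P)-1) for f in np.linspace(0,1,11)))
      print(t,u,c,round(best[0],1),best[1],atz("top",u,best[1]).round())
cv2.imwrite("pics/tz.png",cv2.resize(cv2.imread("pics/top0.png")[140:220,80:305],None,fx=3.5,fy=3.5,interpolation=cv2.INTER_CUBIC))
E
```

```text
R1 (262, 178) A 3.7 160 [545. 142. 160.]
R1 (262, 178) B 3.2 160 [545. 142. 160.]
R1 (245, 180) A 1.6 190 [536. 177. 190.]
R1 (245, 180) B 2.0 190 [536. 177. 190.]
R1 (200, 183) A 0.7 230 [523. 269. 230.]
R1 (200, 183) B 0.2 200 [527. 277. 200.]
R1 (160, 186) A 0.7 250 [513. 350. 250.]
R1 (160, 186) B 0.0 210 [518. 364. 210.]
R1 (120, 190) A 0.5 260 [502. 432. 260.]
R1 (120, 190) B 0.1 40 [527. 532.  40.]
R2 (298, 163) A 0.5 100 [592.  62. 100.]
R2 (298, 163) B 1.1 80 [596.  63.  80.]
R2 (240, 163) A 1.5 110 [589. 205. 110.]
R2 (240, 163) B 0.6 60 [598. 215.  60.]
R2 (190, 165) A 0.3 90 [586. 335.  90.]
R2 (190, 165) B 2.6 0 [602. 363.   0.]
R2 (150, 170) A 1.7 0 [587. 472.   0.]
R2 (150, 170) B 9.0 90 [573. 436.  90.]
```

View pics/tz.png

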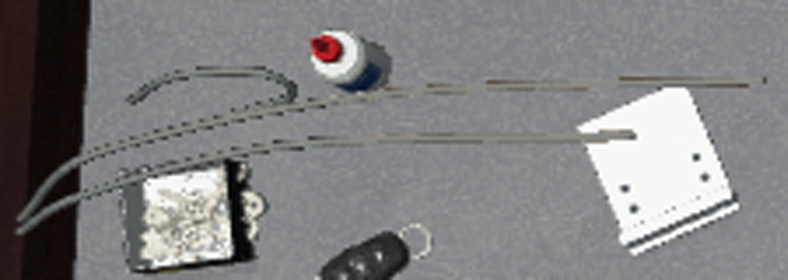

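R1 ends at about (545,142,160) and R2 at about (592,62,100), both close above the plate. A gripper placed straight over the rib could hit R1. So I'll first drag the plate back, using closed fingers leaning toward the robot, and then grip it in the clear.

```bash
cat >> h.py <<'E'
PL=np.array([499.4,129.4,.4155])   # rib x,y,yaw
BD=np.array([560.9,-144.2,.132])
def wpt(f,x,y,z):
    c,s=np.cos(f[2]),np.sin(f[2]);return np.array([f[0]+c*x-s*y,f[1]+s*x+c*y,z])
def tool(yaw_y,tilt=0.,axis=None):
    "tool pointing down, y axis heading yaw_y; then tilted about horizontal world axis heading `axis`"
    y=np.array([np.cos(yaw_y),np.sin(yaw_y),0]);z=np.array([0,0,-1.]);M=R.from_matrix(np.c_[np.cross(y,z),y,z])
    if axis is not None:M=R.from_rotvec(tilt*np.array([np.cos(axis),np.sin(axis),0]))*M
    return M
def rel(p,M):
    o=ctrl.get_obs();C=R.from_rotvec(o["orientation"])
    return C.inv().apply(np.array(p)-o["ee_pos"]).round(1),(C.inv()*M).as_rotvec().round(3)
E
python3 - <<'E'
from h import *
for sgn in(1,-1):
  M=tool(PL[2]+sgn*np.pi/2,-.45,PL[2]+np.pi/2)
  z=M.as_matrix()[:,2];D=wpt(PL,40,0,14);H=D-150*z
  print(sgn,z,D,H,rel(H,M))
E
```

```text
1 [ 0.39795632  0.17557272 -0.9004471 ] [535.99658445 145.54589753  14.        ] [476.30313607 119.209989   149.06706535] (array([ 490.4, -601.6,   73.6]), array([ 0.674, -0.041,  2.945]))
-1 [ 0.39795632  0.17557272 -0.9004471 ] [535.99658445 145.54589753  14.        ] [476.30313607 119.209989   149.06706535] (array([ 490.4, -601.6,   73.6]), array([ 0.028,  0.449, -0.121]))
```

```bash
python3 -m creep '[{"translation":[60,-75,0],"angular":[0,0,0],"jaw":0},{"translation":[120,-150,0],"angular":[0,0,0],"jaw":0},{"translation":[180,-225,0],"angular":[0,0,0],"jaw":0},{"translation":[240,-300,0],"angular":[0,0.1,0],"jaw":0},{"translation":[300,-370,20],"angular":[0,0.2,0],"jaw":0},{"translation":[340,-420,30],"angular":[0,0.3,0],"jaw":0},{"translation":[380,-470,40],"angular":[0.02,0.4,-0.1],"jaw":0},{"translation":[420,-520,50],"angular":[0.028,0.449,-0.121],"jaw":0}]'
python3 - <<'E'
from h import *
M=tool(PL[2]-np.pi/2,-.45,PL[2]+np.pi/2);z=M.as_matrix()[:,2];D=wpt(PL,40,0,14)
print(rel(D-150*z,M),rel(D-200*z,M))
E
```

```text
t: 1.6
ee_pos: [368.6, -135.8, 195.1]
orientation: [-2.912, -0.613, -0.67]
ft_force: [0.7, -0.9, -0.2]
width: 11.3
grasp_force: 0.0
(array([ 161.1, -189.9,  129.2]), array([ 0.001, -0.002, -0.   ])) (array([ 161.2, -189.9,   79.2]), array([ 0.001, -0.002, -0.   ]))
```

```bash
python3 -m creep '[{"translation":[30,-36,20],"angular":[0,0,0],"jaw":0},{"translation":[65,-76,44],"angular":[0,0,0],"jaw":0},{"translation":[100,-116,66],"angular":[0,0,0],"jaw":0},{"translation":[130,-152,86],"angular":[0,0,0],"jaw":0},{"translation":[161,-190,109],"angular":[0,0,0],"jaw":0},{"translation":[161,-190,109],"angular":[0,0,0],"jaw":0},{"translation":[161,-190,109],"angular":[0,0,0],"jaw":0},{"translation":[161,-190,109],"angular":[0,0,0],"jaw":0}]'
python3 - <<'E'
from h import *
a=ctrl.get_image("side");b=ctrl.get_image("top")
f=lambda i,x,y:cv2.resize(i[y:y+150,x:x+130,::-1],None,fx=3,fy=3,interpolation=cv2.INTER_CUBIC)
cv2.imwrite("pics/c1.png",np.hstack([f(a,230,110),f(b,190,120)]))
M=tool(PL[2]-np.pi/2,-.45,PL[2]+np.pi/2);D=wpt(PL,40,0,14)
print(rel(D,M))
E
```

```text
t: 2.6
ee_pos: [467.2, 113.5, 166.8]
orientation: [-2.913, -0.611, -0.666]
ft_force: [0.7, -0.2, 0.1]
width: 0.1
grasp_force: 0.0
(array([  1.7,  -1.8, 170.6]), array([ 0.001,  0.   , -0.002]))
```

View pics/c1.png

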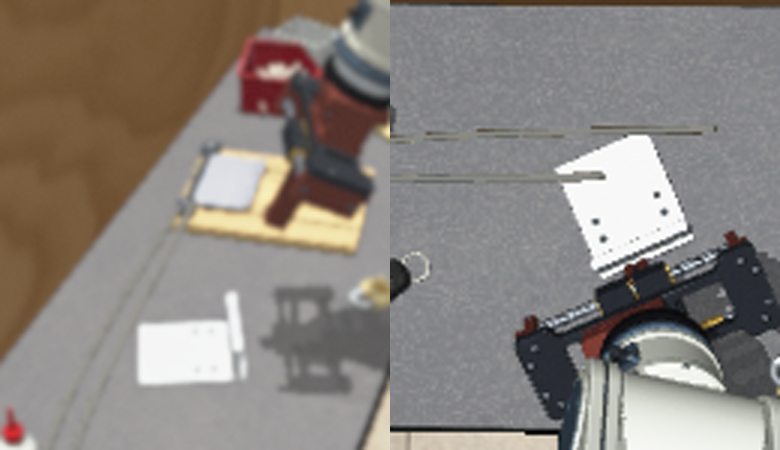

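The picture confirms the wide body lies along the tool's closing axis, and both wires are clear ahead of the gripper. I'll descend along the leaning tool axis to land in front of the rib, then drag back.

```bash
python3 -m creep '[{"translation":[0,0,30],"angular":[0,0,0],"jaw":0},{"translation":[0,0,60],"angular":[0,0,0],"jaw":0},{"translation":[0,0,90],"angular":[0,0,0],"jaw":0},{"translation":[0,0,120],"angular":[0,0,0],"jaw":0},{"translation":[0,0,145],"angular":[0,0,0],"jaw":0},{"translation":[1,-1,160],"angular":[0,0,0],"jaw":0},{"translation":[2,-2,168],"angular":[0,0,0],"jaw":0},{"translation":[2,-2,168],"angular":[0,0,0],"jaw":0}]'
python3 - <<'E'
from h import *
M=tool(PL[2]-np.pi/2,-.45,PL[2]+np.pi/2);D=wpt(PL,40-110,0,16)
print(rel(D,M))
E
```

```text
t: 3.7
ee_pos: [535.5, 145.6, 15.4]
orientation: [-2.913, -0.611, -0.665]
ft_force: [0.2, 0.3, 1.4]
width: 0.3
grasp_force: 0.0
(array([-98.5,   0.5, -48.1]), array([ 0.001,  0.001, -0.002]))
```

```bash
python3 -m creep '[{"translation":[-8,0,-4],"angular":[0,0,0],"jaw":0},{"translation":[-16,0,-8],"angular":[0,0,0],"jaw":0},{"translation":[-30,0,-14.7],"angular":[0,0,0],"jaw":0},{"translation":[-45,0,-22],"angular":[0,0,0],"jaw":0},{"translation":[-60,0,-29.3],"angular":[0,0,0],"jaw":0},{"translation":[-73,0,-35.6],"angular":[0,0,0],"jaw":0},{"translation":[-82,0,-40],"angular":[0,0,0],"jaw":0},{"translation":[-85,0,-41.5],"angular":[0,0,0],"jaw":0}]'
```

```text
t: 4.7
ee_pos: [449.1, 108.1, 17.2]
orientation: [-2.912, -0.612, -0.668]
ft_force: [2.3, -0.7, 1.3]
width: 0.9
grasp_force: 1.2
```

```bash
python3 -m creep '[{"translation":[7,0,3],"angular":[0,0,0],"jaw":0},{"translation":[7,0,-30],"angular":[0,0,0],"jaw":0},{"translation":[7,0,-80],"angular":[0,0,0],"jaw":0},{"translation":[7,40,-120],"angular":[0,0,0],"jaw":0.5},{"translation":[7,90,-140],"angular":[0,-0.1,0],"jaw":1},{"translation":[7,140,-140],"angular":[0,-0.25,0],"jaw":1},{"translation":[7,180,-140],"angular":[0,-0.4,0],"jaw":1},{"translation":[7,180,-140],"angular":[0,-0.45,0],"jaw":1}]'
python3 - <<'E'
from h import *
b=ctrl.get_image("top");a=ctrl.get_image("side")
cv2.imwrite("pics/top2.png",b[:,:,::-1]);cv2.imwrite("pics/side2.png",a[:,:,::-1])
f=lambda i,x,y,w,k:cv2.resize(i[y:y+100,x:x+w,::-1],None,fx=k,fy=k,interpolation=cv2.INTER_CUBIC)
cv2.imwrite("pics/c2.png",f(b,230,160,130,6))
E
```

```text
t: 5.7
ee_pos: [454.4, 84.6, 111.0]
orientation: [-2.844, -0.658, -0.498]
ft_force: [1.2, 0.4, 0.5]
width: 47.2
grasp_force: 0.0
```

View pics/c2.png

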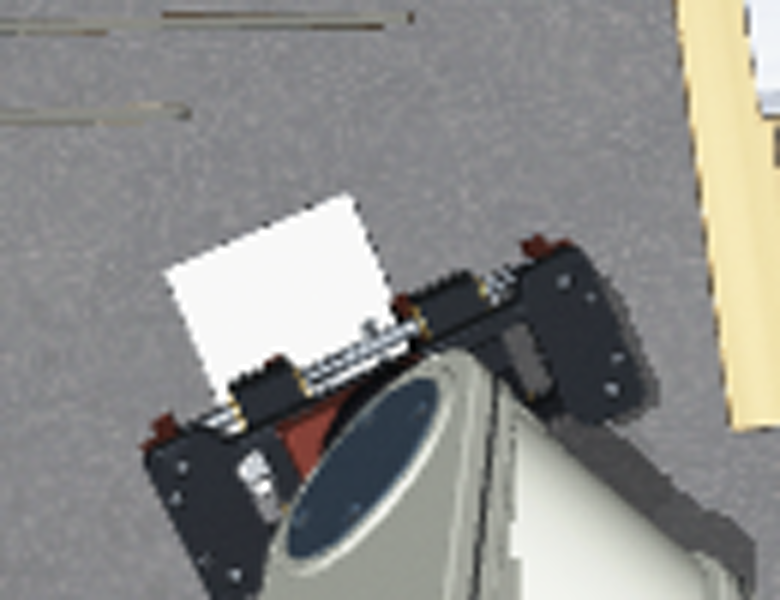

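The plate has moved back toward the robot. Its front corners are at (165,270) and (350,195) in this crop, clear of the wires. I'll fit its pose and work out the vertical grip pose.

Run:
```python
from h import *
w=lambda x,y:(230+x/6-.4,160+y/6-.4)
fl,fr,sl=[atz("top",w(*p),4.5) for p in((165,270),(350,195),(218,400))]
print(fl,fr,np.hypot(*(fr-fl)[:2]))
d=fl-fr;y1=np.arctan2(d[1],d[0])-np.pi/2;e=fl-sl;y2=np.arctan2(e[1],e[0]);print(y1,y2)
yaw=(y1+y2)/2;F=np.array([*((fl+fr)/2)[:2],yaw]);P=wpt(F,-100,0,0);print("rib",P,yaw)
q=np.array([P[0],P[1],yaw])
# move to hover above rib, tool y along plate x
M=tool(yaw);print(rel([P[0],P[1],120],M),rel([P[0],P[1],12],M))
```

```text
[494.84295109 176.0335997    4.5       ] [529.39972516  93.77454348   4.5       ] 89.222883639344
0.3977103539549729 0.40952610592069033
rib [420.15674184  95.62923195   0.        ] 0.4036182299378316
(array([-23.8, -27.7, -15.1]), array([ 0.206, -0.373, -1.499])) (array([-63.2, -17.4,  84.9]), array([ 0.206, -0.373, -1.499]))
```

```bash
python3 -m creep '[{"translation":[-4,-4,-15],"angular":[0.026,-0.047,-0.187],"jaw":1},{"translation":[-8,-8,-18],"angular":[0.052,-0.093,-0.375],"jaw":1},{"translation":[-12,-12,-18],"angular":[0.077,-0.14,-0.562],"jaw":1},{"translation":[-16,-16,-18],"angular":[0.103,-0.187,-0.75],"jaw":1},{"translation":[-20,-20,-17],"angular":[0.129,-0.233,-0.937],"jaw":1},{"translation":[-22,-24,-16],"angular":[0.155,-0.28,-1.124],"jaw":1},{"translation":[-24,-28,-15],"angular":[0.18,-0.326,-1.312],"jaw":1},{"translation":[-24,-28,-15],"angular":[0.206,-0.373,-1.499],"jaw":1}]'
python3 - <<'E'
from h import *
M=tool(.4036);print(rel([420.2,95.6,12],M))
b=ctrl.get_image("top");cv2.imwrite("pics/top3.png",b[:,:,::-1])
E
```

```text
t: 6.8
ee_pos: [415.8, 98.7, 118.1]
orientation: [-1.786, -2.566, -0.024]
ft_force: [0.3, -0.4, 0.4]
width: 87.7
grasp_force: 0.0
(array([ -6.7,   2.7, 105.9]), array([ 0.004, -0.021, -0.049]))
```

```bash
python3 -m creep '[{"translation":[-5,2,10],"angular":[0.004,-0.021,-0.049],"jaw":1},{"translation":[-6.7,2.7,40],"angular":[0.004,-0.021,-0.049],"jaw":1},{"translation":[-6.7,2.7,70],"angular":[0.004,-0.021,-0.049],"jaw":1},{"translation":[-6.7,2.7,95],"angular":[0.004,-0.021,-0.049],"jaw":1},{"translation":[-6.7,2.7,106],"angular":[0.004,-0.021,-0.049],"jaw":1},{"translation":[-6.7,2.7,106],"angular":[0.004,-0.021,-0.049],"jaw":0.5},{"translation":[-6.7,2.7,106],"angular":[0.004,-0.021,-0.049],"jaw":0},{"translation":[-6.7,2.7,106],"angular":[0.004,-0.021,-0.049],"jaw":0}]' && python3 -m creep '[{"translation":[0,0,0],"angular":[0,0,0],"jaw":0},{"translation":[0,0,0],"angular":[0,0,0],"jaw":0},{"translation":[0,0,0],"angular":[0,0,0],"jaw":0},{"translation":[0,0,0],"angular":[0,0,0],"jaw":0},{"translation":[0,0,-10],"angular":[0,0,0],"jaw":0},{"translation":[0,0,-20],"angular":[0,0,0],"jaw":0},{"translation":[0,0,-40],"angular":[0,0,0],"jaw":0},{"translation":[0,0,-60],"angular":[0,0,0],"jaw":0}]'
python3 - <<'E'
from h import *
o=ctrl.get_obs();print(R.from_rotvec(o["orientation"]).as_matrix().round(3),o["moment"])
b=ctrl.get_image("top");cv2.imwrite("pics/top4.png",b[:,:,::-1])
a=ctrl.get_image("side")
f=lambda i,x,y:cv2.resize(i[y:y+110,x:x+100,::-1],None,fx=4,fy=4,interpolation=cv2.INTER_CUBIC)
cv2.imwrite("pics/c4.png",np.hstack([f(a,260,150),f(b,240,150)]))
E
```

```text
t: 7.85
ee_pos: [421.7, 93.4, 13.3]
orientation: [1.738, 2.612, -0.001]
ft_force: [0.5, 0.1, 1.8]
width: 61.3
grasp_force: 0.0
t: 8.85
ee_pos: [420.8, 93.4, 73.6]
orientation: [1.739, 2.613, -0.003]
ft_force: [-0.3, 1.2, -1.5]
width: 10.0
grasp_force: 30.0
[[-0.386  0.922  0.001]
 [ 0.922  0.386 -0.003]
 [-0.003 -0.    -1.   ]] [-0.08277013 -0.11489046  0.03365778]
```

View pics/c4.png

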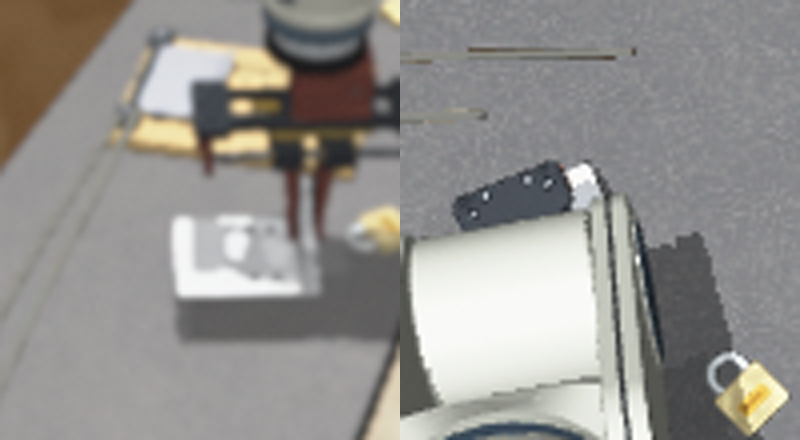

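The rib is gripped (width 10, 30 N) and the plate hangs level. Next I'll carry it to the rear of the board.

Run:
```python
from h import *
M=tool(BD[2])
for x,z in((-118,73.5),(-118,31)):print(wpt(BD,x,-2.3,z),rel(wpt(BD,x,-2.3,z),M))
```

```text
[ 444.2292433  -162.01079816   73.5       ] (array([-244.3,  -78.6,    1.8]), array([0.004, 0.004, 0.265]))
[ 444.2292433  -162.01079816   31.        ] (array([-244.1,  -78.8,   44.3]), array([0.004, 0.004, 0.265]))
```

```bash
python3 -m creep '[{"translation":[-20,-6,0],"angular":[0,0,0.03],"jaw":0},{"translation":[-55,-18,0],"angular":[0,0,0.07],"jaw":0},{"translation":[-95,-31,0],"angular":[0,0,0.12],"jaw":0},{"translation":[-135,-44,0],"angular":[0,0,0.16],"jaw":0},{"translation":[-175,-57,0],"angular":[0,0,0.2],"jaw":0},{"translation":[-210,-68,0],"angular":[0.004,0.004,0.24],"jaw":0},{"translation":[-235,-76,1],"angular":[0.004,0.004,0.265],"jaw":0},{"translation":[-244.2,-78.6,1.8],"angular":[0.004,0.004,0.265],"jaw":0}]'; python3 -m creep '[{"translation":[0,0,0],"angular":[0,0,0],"jaw":0},{"translation":[0,0,10],"angular":[0,0,0],"jaw":0},{"translation":[0,0,20],"angular":[0,0,0],"jaw":0},{"translation":[0,0,30],"angular":[0,0,0],"jaw":0},{"translation":[0,0,35],"angular":[0,0,0],"jaw":0},{"translation":[0,0,37],"angular":[0,0,0],"jaw":0},{"translation":[0,0,37],"angular":[0,0,0],"jaw":0},{"translation":[0,0,37],"angular":[0,0,0],"jaw":0}]'
python3 - <<'E'
from h import *
print(ctrl.get_obs()["ee_pos"],ctrl.get_obs()["ft_force"],ctrl.get_obs()["moment"],rel(wpt(BD,-118,-2.3,30),tool(BD[2])))
b=ctrl.get_image("top");cv2.imwrite("pics/top5.png",b[:,:,::-1])
a=ctrl.get_image("side");cv2.imwrite("pics/side5.png",a[:,:,::-1])
f=lambda i,x,y:cv2.resize(i[y:y+100,x:x+90,::-1],None,fx=4.4,fy=5,interpolation=cv2.INTER_CUBIC)
cv2.imwrite("pics/c5.png",np.hstack([f(a,275,125),f(b,330,135)]))
E
```

```text
t: 9.95
ee_pos: [442.7, -163.3, 71.2]
orientation: [-2.071, -2.359, 0.004]
ft_force: [-0.2, -0.2, -2.0]
width: 9.9
grasp_force: 30.0
t: 10.95
ee_pos: [442.6, -162.2, 36.1]
orientation: [-2.068, -2.362, 0.005]
ft_force: [-8.7, -1.1, 32.4]
width: 9.6
grasp_force: 30.0
[ 442.57343109 -162.2352216    36.10862133] [-8.73993946 -1.07790274 32.37689903] [0.0662423  1.22098653 0.05267584] (array([0. , 1.7, 6.1]), array([-0.004,  0.   ,  0.   ]))
```

View pics/c5.png

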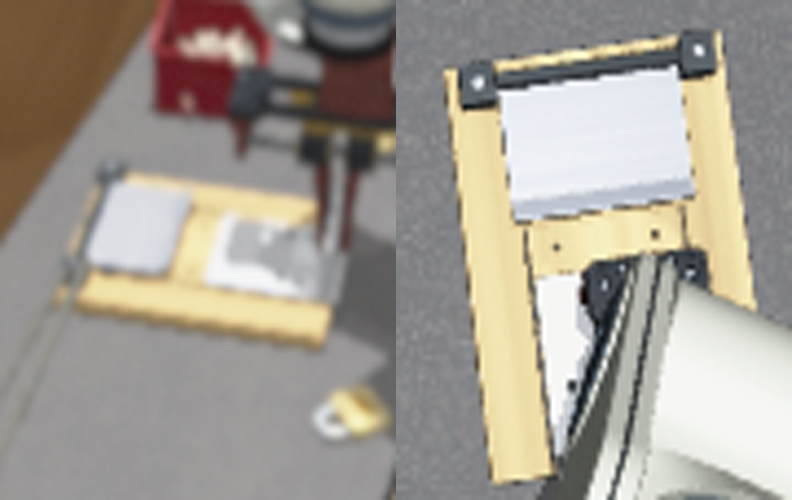

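The plate is over the board, but contact came about 7 mm higher than expected, with 32 N. The plate has probably drooped nose-down in the grip. I'll ease up and compare its edges in the side view with the model.

```bash
python3 -m creep '[{"translation":[0,0,-1],"angular":[0,0,0],"jaw":0},{"translation":[0,0,-2],"angular":[0,0,0],"jaw":0},{"translation":[0,0,-2],"angular":[0,0,0],"jaw":0},{"translation":[0,0,-2],"angular":[0,0,0],"jaw":0},{"translation":[0,0,-2],"angular":[0,0,0],"jaw":0},{"translation":[0,0,-2],"angular":[0,0,0],"jaw":0},{"translation":[0,0,-2],"angular":[0,0,0],"jaw":0},{"translation":[0,0,-2],"angular":[0,0,0],"jaw":0}]'
python3 - <<'E'
from h import *
o=ctrl.get_obs();print(o["ee_pos"],o["ft_force"],o["moment"])
e=o["ee_pos"];c=np.array([e[0],e[1],BD[2]])
a=ctrl.get_image("side")
for nm,dz in(("flat z16",[0,0]),("z23",[7,7]),("nosedown",[0,7]),("noseup",[7,0])):
  P=[wpt(c,100,47.3,20.5+dz[0]),wpt(c,100,-42.7,20.5+dz[0]),wpt(c,-10,47.3,20.5+dz[1]),wpt(c,-5,47.3,61+dz[1]),wpt(c,5,-42.7,61+dz[1])]
  print(nm,proj("side",P).round(1).tolist(),proj("top",P)[[0,2]].round(1).tolist())
cv2.imwrite("pics/c6.png",cv2.resize(a[160:205,305:365,::-1],None,fx=12,fy=12,interpolation=cv2.INTER_CUBIC))
E
```

```text
t: 12.05
ee_pos: [442.7, -162.2, 36.5]
orientation: [-2.069, -2.361, 0.004]
ft_force: [-0.4, 0.2, -2.4]
width: 9.7
grasp_force: 30.0
[ 442.69686469 -162.15309464   36.53492296] [-0.41694047  0.1901048  -2.44139762] [-0.05319982 -0.03006515 -0.02485487]
flat z16 [[321.0, 180.2], [325.6, 166.9], [350.9, 184.2], [350.3, 174.8], [351.0, 161.1]] [[361.3, 189.8], [366.8, 231.1]]
z23 [[321.0, 178.6], [325.7, 165.4], [351.0, 182.7], [350.4, 173.2], [351.1, 159.5]] [[361.5, 189.5], [367.0, 231.0]]
nosedown [[321.0, 180.2], [325.6, 166.9], [351.0, 182.7], [350.4, 173.2], [351.1, 159.5]] [[361.3, 189.8], [367.0, 231.0]]
noseup [[321.0, 178.6], [325.7, 165.4], [350.9, 184.2], [350.3, 174.8], [351.0, 161.1]] [[361.5, 189.5], [366.8, 231.1]]
```

View pics/c6.png

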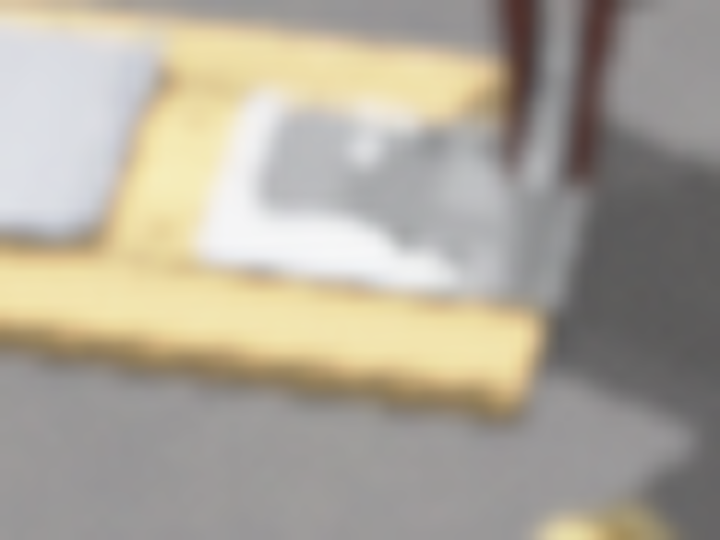

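The gripper closed slightly during the lift, so it holds the rib about 7 mm higher than planned. The plate itself is level, with its front-left corner at about (200,265) and rear corner at (555,305) in the crop, both on the board plane. Its underside is therefore TCP − 20.3 mm. I'll slide it in about 1 mm above the board.

Run:
```python
from h import *
for x in(-55,-45):print(rel(wpt(BD,x,-2.3,37.3),tool(BD[2])))
```

```text
(array([-0. , 64.6, -1. ]), array([-0.004, -0.   , -0.   ]))
(array([-0. , 74.6, -1. ]), array([-0.004, -0.   , -0.   ]))
```

```bash
python3 -m creep '[{"translation":[0,2,-0.8],"angular":[0,0,0],"jaw":0},{"translation":[0,10,-0.8],"angular":[0,0,0],"jaw":0},{"translation":[0,20,-0.8],"angular":[0,0,0],"jaw":0},{"translation":[0,30,-0.8],"angular":[0,0,0],"jaw":0},{"translation":[0,40,-0.8],"angular":[0,0,0],"jaw":0},{"translation":[0,48,-0.8],"angular":[0,0,0],"jaw":0},{"translation":[0,53,-0.8],"angular":[0,0,0],"jaw":0},{"translation":[0,55,-0.8],"angular":[0,0,0],"jaw":0}]'
python3 - <<'E'
from h import *
print(ctrl.get_obs()["moment"],rel(wpt(BD,-45,-2.3,36.3),tool(BD[2])))
a=ctrl.get_image("side");b=ctrl.get_image("top")
f=lambda i,x,y,w:cv2.resize(i[y:y+60,x:x+w,::-1],None,fx=7,fy=7,interpolation=cv2.INTER_CUBIC)
cv2.imwrite("pics/c7.png",np.hstack([f(a,285,150,57),f(b,340,145,57)]))
E
```

```text
t: 13.1
ee_pos: [497.5, -154.9, 37.2]
orientation: [-2.069, -2.361, 0.004]
ft_force: [-0.0, -1.1, -0.7]
width: 9.9
grasp_force: 30.0
[-0.01279349 -0.0651496  -0.0548627 ] (array([-0.1, 19.3,  0.8]), array([-0.004, -0.   , -0.   ]))
```

View pics/c7.png

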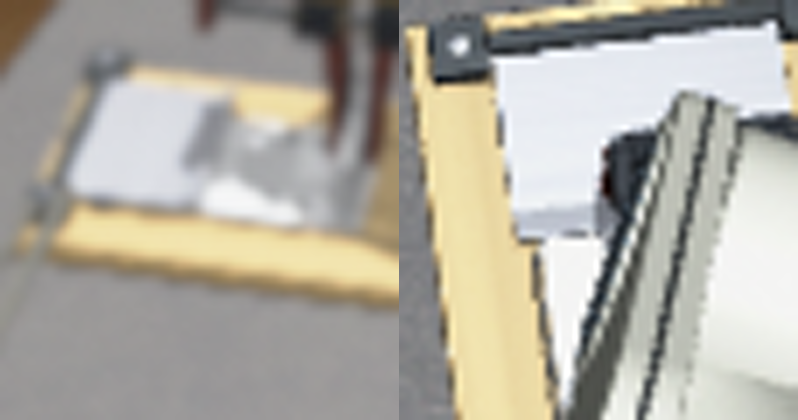

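The plate is under the lap with no contact force, and its left edge lies just inside the dark line. I'll continue gently to the stop.

```bash
python3 -m creep '[{"translation":[0,5,0],"angular":[0,0,0],"jaw":0},{"translation":[0,10,0],"angular":[0,0,0],"jaw":0},{"translation":[0,13,0],"angular":[0,0,0],"jaw":0},{"translation":[0,16,0.2],"angular":[0,0,0],"jaw":0},{"translation":[0,18,0.3],"angular":[0,0,0],"jaw":0},{"translation":[0,19,0.4],"angular":[0,0,0],"jaw":0},{"translation":[0,20,0.4],"angular":[0,0,0],"jaw":0},{"translation":[0,20,0.4],"angular":[0,0,0],"jaw":0}]'
python3 - <<'E'
from h import *
print(ctrl.get_obs()["moment"],rel(wpt(BD,-45,-2.3,36.3),tool(BD[2])))
E
```

```text
t: 14.2
ee_pos: [516.7, -152.3, 36.6]
orientation: [-2.068, -2.36, 0.005]
ft_force: [-1.6, -0.4, -0.9]
width: 10.0
grasp_force: 30.0
[-0.16022557  0.23703469 -0.03776935] (array([-0.1, -0.1,  0.3]), array([-0.004, -0.   , -0.   ]))
```

```bash
python3 -m creep '[{"translation":[0,0.5,0],"angular":[0,0,0],"jaw":0},{"translation":[0,1,0],"angular":[0,0,0],"jaw":0},{"translation":[0,1.5,0],"angular":[0,0,0],"jaw":0},{"translation":[0,1.5,0],"angular":[0,0,0],"jaw":0},{"translation":[0,1.5,0],"angular":[0,0,0],"jaw":0},{"translation":[0,1.5,0],"angular":[0,0,0],"jaw":0},{"translation":[0,1.5,0],"angular":[0,0,0],"jaw":0},{"translation":[0,1.5,0],"angular":[0,0,0],"jaw":0}]'
```

```text
t: 15.2
ee_pos: [516.7, -152.2, 36.6]
orientation: [-2.067, -2.359, 0.007]
ft_force: [-6.6, -2.5, 4.4]
width: 9.5
grasp_force: 30.0
```

It is at the stop: Fx is −6.6 N and the tool no longer advances. Now I'll ease off forward and press down.

```bash
python3 -m creep '[{"translation":[0,-0.6,0],"angular":[0,0,0],"jaw":0},{"translation":[0,-1.2,0.2],"angular":[0,0,0],"jaw":0},{"translation":[0,-1.2,0.4],"angular":[0,0,0],"jaw":0},{"translation":[0,-1.2,0.6],"angular":[0,0,0],"jaw":0},{"translation":[0,-1.2,0.8],"angular":[0,0,0],"jaw":0},{"translation":[0,-1.2,0.9],"angular":[0,0,0],"jaw":0},{"translation":[0,-1.2,0.9],"angular":[0,0,0],"jaw":0},{"translation":[0,-1.2,0.9],"angular":[0,0,0],"jaw":0}]'; python3 -c "
from h import *
print(ctrl.get_obs()['moment'],rel(wpt(BD,-45,-2.3,36.3),tool(BD[2])))"
```

```text
t: 16.2
ee_pos: [516.6, -152.3, 36.2]
orientation: [-2.068, -2.36, 0.005]
ft_force: [-6.8, -1.4, 8.0]
width: 9.9
grasp_force: 30.0
[-0.28240809  0.85906861  0.0428579 ] (array([-0.1, -0. , -0.1]), array([-0.005, -0.   , -0.   ]))
```

```bash
python3 -m creep '[{"translation":[0,-0.3,0.2],"angular":[0,0,0],"jaw":0},{"translation":[0,-0.4,0.4],"angular":[0,0,0],"jaw":0},{"translation":[0,-0.4,0.4],"angular":[0,0,0],"jaw":0},{"translation":[0,-0.4,0.4],"angular":[0,0,0],"jaw":0},{"translation":[0,-0.4,0.4],"angular":[0,0,0],"jaw":0},{"translation":[0,-0.4,0.4],"angular":[0,0,0],"jaw":0},{"translation":[0,-0.4,0.4],"angular":[0,0,0],"jaw":0},{"translation":[0,-0.4,0.4],"angular":[0,0,0],"jaw":0}]'; python3 -c "
from h import *
a=ctrl.get_image('side');b=ctrl.get_image('top')
f=lambda i,x,y,w:cv2.resize(i[y:y+60,x:x+w,::-1],None,fx=7,fy=7,interpolation=cv2.INTER_CUBIC)
cv2.imwrite('pics/c8.png',np.hstack([f(a,285,150,57),f(b,340,145,57)]))"
```

```text
t: 17.2
ee_pos: [516.6, -152.3, 36.2]
orientation: [-2.069, -2.361, 0.005]
ft_force: [-6.6, -0.9, 10.1]
width: 10.1
grasp_force: 30.0
```

View pics/c8.png

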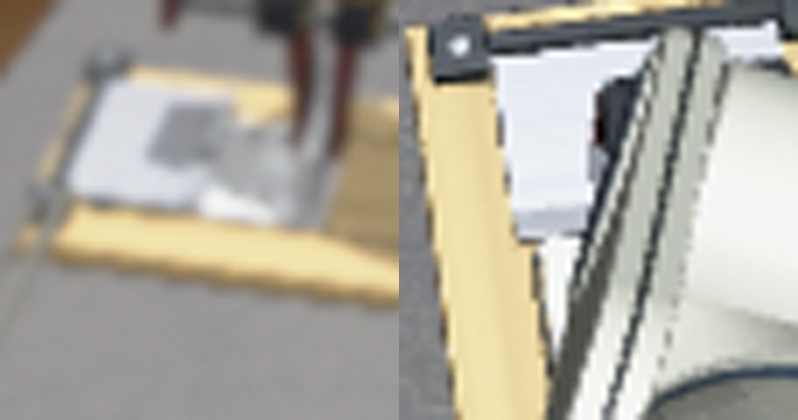

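The plate is tucked in at the stop with the lap lying down. Its left edge sits just inside the line, and it is pressed with about 10–12 N and still gripped. I'm handing in.

```bash
python3 -c "
from workcell import ctrl
print(ctrl.close_job())"
```

```text
the job is handed in; nothing more can be done
None
```

I handed the job in at about 17 s with the plate at the stop under the lap, square and centred to within about 3 mm by camera, pressed flat with about 10–12 N and still gripped; the lap looked down, but the hand-in returned no verdict.

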